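# Fetch the charged drill battery from behind the samples

### The job

Three small samples stand on the marked wooden strip in front of the drill-battery charger, in the way of its battery. Stand all three upright on the green cutting mat, and then pull the battery forward out of the charger's rails and stand it, rail foot down, on the middle of the black rubber pad in the wooden tray, lined up with the pad lengthwise. Then stand each sample upright back on the middle of the mark that it came from; leave the mug and the roll of tape alone.

Things in the scene. Friction and masses are not known exactly. Their poses are not given: they have to be found in the camera images.
- charger: Grey battery charger, fixed. Origin under the docked battery; x points to its rear. Deck x -40..85, y -50..50, 14 mm high. Two rails, x -25..35: walls 50 mm apart, lips 34 mm apart at 22 to 27 mm height hold the battery's foot down. Rear tower x 46..83, 55 mm high. No latch: the battery slides towards -x; it can be lifted once slid at least 62 mm (70 to 80 is safe).
- battery: Black drill battery, 0.35 to 0.7 kg, 80 (x) by 60 (y) by 76 mm high. Origin: centre of its underside; docked on the 14 mm deck, axes along the charger's. Foot flange 74 x 46 x 6 mm, neck 30 mm wide from 6 to 16 mm, block 80 x 60 mm from 16 to 76 mm: grip this across the 60 mm. The foot has 2 mm clearance in the rails at each side and upward.
- strip: Brown wooden strip, fixed, 75 (x) by 236 (y) by 6 mm thick, about 107 mm in front of the charger's origin. Origin: centre of its underside, axes parallel to the charger's. Three round marks (white rings 67 mm across) centred at x = 0 and y = -78, 0, 78 mm; at the start a sample stands on the middle of each, in any order.
- shade: Sample: white bell-shaped lamp-shade model, 90 mm high. Origin at the centre of its underside, z up. Round foot 56 mm across, narrowing to a neck 25 to 24 mm across from 46 to 90 mm high, where it is gripped. About 0.12 kg.
- pot: Sample: small black open plant pot, 66 mm high. Origin at the centre of its underside, z up. 48 mm across at the foot, 54 mm across from 25 mm up to the rim, walls 4 mm; gripped across the outside. About 0.1 kg.
- stand: Sample: three-legged stand model, 80 mm high. Origin at the centre of its underside, z up. Wooden base disc 56 mm across and 10 mm thick, three thin upright aluminium rods, and a wooden top disc 44 mm across from 68 to 80 mm high, gripped across the top disc. About 0.14 kg.
- mat: Green cutting mat, fixed, 250 mm (x) by 130 mm (y), 3 mm thick, empty, to the left or the right of the charger. Origin at the centre of its underside. The side area for the samples.
- tray: Shallow open wooden tray, fixed, 160 mm (x) by 130 mm (y), rim 22 mm high, walls 6 mm, on the other side from the mat. Origin at the centre of its underside. In its middle a black rubber pad, 100 mm (x) by 66 mm (y), top 9 mm above the origin.
- mug: White mug, 76 mm across and 85 mm high, handle on one side, at one side of the charger. Origin at the centre of its underside. Not part of the job.
- tape: Roll of pale tape lying flat, 84 mm across, 19 mm high, at one side of the charger. Origin at the centre of its underside. Not part of the job.

How it is judged:
On the way, in this order (a step that is already met when the one before it is completed fails the run):
1. all three samples stand upright on the mat, the battery still in the charger (x of shade in the frame of mat between -0.125 and 0.125 m and y of shade in the frame of mat between -0.065 and 0.065 m and z of each of shade, pot, stand in the frame of mat below 0.008 m and angle between each of shade, pot, stand's own z axis and vertical below 0.12 rad and linear speed of each of shade, pot, stand below 0.03 m/s and x of pot in the frame of mat between -0.125 and 0.125 m and y of pot in the frame of mat between -0.065 and 0.065 m and x of stand in the frame of mat between -0.125 and 0.125 m and y of stand in the frame of mat between -0.065 and 0.065 m and distance of battery from where it was at the start of the episode below 0.02 m), for 0.2 s.
2. the battery stands on the pad in the tray, the samples still on the mat (horizontal distance between battery and tray below 0.015 m and z of battery in the frame of tray below 0.014 m and angle between battery's own z axis and vertical below 0.1 rad and angle between the x axis of battery and the x axis of tray, either way round below 0.2 rad and linear speed of each of battery, shade, pot, stand below 0.03 m/s and x of shade in the frame of mat between -0.125 and 0.125 m and y of shade in the frame of mat between -0.065 and 0.065 m and z of each of shade, pot, stand in the frame of mat below 0.008 m and angle between each of shade, pot, stand's own z axis and vertical below 0.12 rad and x of pot in the frame of mat between -0.125 and 0.125 m and y of pot in the frame of mat between -0.065 and 0.065 m and x of stand in the frame of mat between -0.125 and 0.125 m and y of stand in the frame of mat between -0.065 and 0.065 m), for 0.2 s.
At the end, for the whole second after the job is handed in: The battery stands upright (within 0.1 rad) on the pad in the tray, its centre within 15 mm of the tray's centre and its length within 0.2 rad of the tray's x axis, either way round; each sample stands upright (0.1 rad) within 14 mm of where it stood at the start; all at rest (horizontal distance between battery and tray below 0.015 m and z of battery in the frame of tray below 0.014 m and angle between each of battery, shade, pot, stand's own z axis and vertical below 0.1 rad and angle between the x axis of battery and the x axis of tray, either way round below 0.2 rad and linear speed of each of battery, shade, pot, stand below 0.03 m/s and distance of each of shade, pot, stand from where it was at the start of the episode below 0.014 m); the robot touches nothing.
It fails at once if the mug or the roll of tape is moved by more than 20 mm (distance of any of mug, tape from where it was at the start of the episode above 0.02 m).
It fails at once if a sample or the battery is tipped over (past about 45 degrees) (angle between any of shade, pot, stand, battery's own z axis and vertical above 0.8 rad).
It also fails if it takes over 144 s, if anything falls off the work surface, if the arm or the gripper's body presses on something with over 40 N, if the wrist force passes 120 N, or if a joint passes its speed limit or range.

### The arm

A 7-joint arm with a two-finger parallel gripper is mounted at the origin on the work surface. World frame = base frame: x ahead of the robot, y to its left, z up, the work surface at z = 0. Lengths are in m, angles in rad, forces in N, time in s.
With the tool pointing down it reaches from about 0.4 to 0.85 m from the base axis. Payload 10.4 kg.
Tool frame: the origin (TCP) lies at the very end of the fingers, on their centre line; the grasp point (between the pads) lies manip.hold_point_z behind it (manip.hold_point_z is the distance from the TCP to the grasp point, in m); z points along the fingers, y is the direction in which the jaws open and shut (so a half turn about z gives the same grasp; the last joint's range is limited). The gripper opens to 85 mm and grips with 20 to 120 N. Pads are 22 mm wide; open, the fingers measure 114 mm over their backs; the gripper's body (76 mm by 85 mm) begins 54 mm behind the grasp point. The pads swing forward as they close: fully open they stand 13 mm farther back than shut.
Start: joints at [1.123, 0.332, -0.065, 1.46, 0.022, 1.35, -0.088], TCP at [0.258, -0.569, 0.231] pointing down, gripper open.
Joint ranges: [-2.6, 2.6], [-0.5, 2.12], [-1.47, 1.34], [0.16, 2.42], [-1.27, 4.41], [0.06, 2.06], [-2.6, 2.6]. Speed limits (rad/s): [2.22, 2.22, 2.79, 2.79, 3.14, 3.14, 3.14].

### API

Orientations are given as a unit quaternion [x, y, z, w].
In Python, from workcell import manip gives the robot as it stands.
- The arm moves only by the tool jog_arm, never from a script. Its arguments are lists of equal length, an entry for each row: "translation": the shift along the world's x, y, z in mm, a list of three; "turn": the turn about the world's z in degrees. In form: {"translation": [[x, y, z], ...], "turn": [turn, ...]}. A call has 1 to 12 rows; each row is the pose to reach, as a shift and turn from the pose measured when the call began; what a row does not reach only later rows make up. A row lasts 1/12 s, in which the tool goes at most 41.7 mm and 7.16 degrees, less where a joint would pass 70% of its speed; a pose out of reach is approached as far as the arm can. A call with a gripper value outside its range is refused whole. "grip" is the finger opening in mm, from 0 to 85.4, set as the call begins (left out, the last holds). The fingers move at their own pace and stop on an object; "grip_force" is the grip in N (left out, the last holds). Time passes only in rows, so rows that repeat a pose let the fingers close. It gives the time, the measured TCP pose, the force and the opening at its end, in the units of the state.
- manip.get_obs(): the state, without advancing time (a new reading comes with each control period).
- manip.camera(name): name is "scene" or "top" or "wrist"; returns a dict with "frame" (384x512x3 uint8, red, green, blue), "mtx" (3x3 intrinsics, pixels), "k1" (the pictures are not rectified: a ray, as slopes to the right and down, at radius r is drawn at 1 + k1 r^2 times it, then the intrinsics apply), "pose" (4x4, takes a point from camera to world coordinates). Camera axes: x right, y down, z forward; pixel columns grow to the right and rows downward; lengths in m; the calibration is good to about 2 mm. A picture is of the moment at which its call begins. There is no depth.
- manip.hand_in(): hands the job in, once; it reports no verdict.
Trained networks look in a picture, given as the dict that the camera call returned (one of the last four; its "shot" number tells which), for a name from the list of things; names that differ only in an ending like _2 or _b are one class to them, and where a whole thing is asked for, a point or a joint stands for the part that bears it (a point fixed in the world has none). Each returns a list of dicts, best first, with "confidence" (0 to 1); they miss things now and then, are a little off and sometimes report something else, mostly with a low value. They report only what shows in the picture. A call takes as long as a camera call.
- manip.outline_of(picture, label): "mask" (384x512 bool, what is visible of it) and "extent" ([left, top, right, bottom] in pixels, round what is visible of it).
- manip.pinpoint(picture, label): "at" ([column, row] in pixels: a listed point, or the origin of a listed thing).
The state is a dict: "clock": time; "joint_pos": joint angles; "joint_velocities": joint speeds; "tau": joint torques, N m; "position": TCP position; "ee_rot": TCP orientation; "ft_force": force on the tool from outside, world axes, zero at the start; "torque": the same for the moment, N m; "grip_width": opening from 0.0 (shut) to 1.0 (fully open).
Only numpy, scipy, OpenCV 4.12 (cv2) and the standard library are available. Lean on these libraries where they do the work, as an engineer would, in place of code of your own. Each camera call takes 0.05 s, during which the arm holds its last target. There are 200 camera calls.

## Working session

There is one attempt and no reset: what is moved stays moved. The work goes in short steps, Python scripts to look and compute and a tool call to move; the robot and the scene stay as the last step left them, time stands still between calls to the robot, and variables do not carry over. Pictures are saved under pics/ and viewed, about 12 in all and at most 16, crops included, and the job is handed in when it is done.

Besides the shell and the picture viewer there is one more tool, called after "Call:" as name(argument=value, ...) on one line, values as JSON. jog_arm: Moves the arm, as the interface text tells. Its arguments: {"type":"object","properties":{"translation":{"type":"array"},"turn":{"type":"array"},"grip":{"type":"number"},"grip_force":{"type":"number"}},"required":["translation","turn"]}

```bash
mkdir -p pics; ls; cat > h.py <<'E'
import numpy as np, cv2
from workcell import manip
def ray(p,uv):
    K=p["mtx"];x=(uv[0]-K[0][2])/K[0][0];y=(uv[1]-K[1][2])/K[1][1]
    d=np.array([x,y]);s=d.copy()
    for _ in range(20): s=d/(1+p["k1"]*(s@s))
    T=np.array(p["pose"]);return T[:3,3],T[:3,:3]@np.array([s[0],s[1],1])
def at_z(p,uv,z):
    o,d=ray(p,uv);return o+d*(z-o[2])/d[2]
def proj(p,X):
    T=np.array(p["pose"]);c=T[:3,:3].T@(np.array(X)-T[:3,3]);s=c[:2]/c[2]
    s=s*(1+p["k1"]*(s@s));K=np.array(p["mtx"]);return K[:2,:2]@s+K[:2,2]
def save(p,n,sc=1):
    f=cv2.cvtColor(p["frame"],cv2.COLOR_RGB2BGR);cv2.imwrite("pics/"+n,cv2.resize(f,None,fx=sc,fy=sc))
E
python3 - <<'E'
from h import *
s=manip.get_obs();print(s["clock"],s["position"],s["ee_rot"],s["grip_width"],manip.hold_point_z)
a=manip.camera("top");save(a,"top0.png",1.5)
b=manip.camera("scene");save(b,"scene0.png",1.5)
for nm,p in(("top",a),("scene",b)):
    print(nm,np.round(p["pose"],3).tolist(),np.round(p["mtx"],1).tolist(),p["k1"])
    for l,z in dict(charger=0,battery=.014,strip=0,shade=.006,pot=.006,stand=.006,mat=0,tray=0,mug=0,tape=0).items():
        for r in manip.pinpoint(p,l)[:2]:
            print(l,round(r["confidence"],2),np.round(r["at"],1),np.round(at_z(p,r["at"],z),4))
E
```

```text
pics
0.0 [ 0.25739312 -0.56911669  0.23050398] [ 9.77530288e-01  2.10793761e-01 -2.03131271e-04 -6.97040828e-04] 0.9996240236809025 0.0187
top [[-0.019, -0.981, 0.191, 0.347], [-1.0, 0.016, -0.019, 0.009], [0.016, -0.191, -0.981, 1.282], [0.0, 0.0, 0.0, 1.0]] [[451.3, 0.0, 259.7], [0.0, 451.3, 192.1], [0.0, 0.0, 1.0]] -0.09781049217222013
charger 0.88 [246.8 189.3] [0.6055 0.021  0.    ]
battery 0.65 [249.2 187.8] [0.607 0.014 0.014]
shade 0.69 [280.6 225.6] [ 0.4975 -0.0736  0.006 ]
pot 0.67 [255.8 227.5] [ 0.4933 -0.003   0.006 ]
stand 0.84 [227.1 226.1] [0.4987 0.0784 0.006 ]
mat 0.8 [140.7 222.9] [0.5123 0.3264 0.    ]
tray 0.79 [366.5 226.7] [ 0.4902 -0.3218  0.    ]
mug 0.73 [191.9 146.4] [0.7374 0.1815 0.    ]
mug 0.45 [324.7 149.4] [ 0.7225 -0.2113  0.    ]
tape 0.6 [321.  148.2] [ 0.7263 -0.2005  0.    ]
tape 0.31 [251.9 224.5] [0.5028 0.0079 0.    ]
scene [[0.589, 0.608, -0.533, 1.223], [0.808, -0.458, 0.371, -0.433], [-0.018, -0.649, -0.761, 0.911], [0.0, 0.0, 0.0, 1.0]] [[424.6, 0.0, 260.3], [0.0, 424.6, 188.1], [0.0, 0.0, 1.0]] -0.16276519053370408
charger 0.71 [268.3 191.3] [0.608  0.0218 0.    ]
battery 0.81 [262.6 190.4] [0.6054 0.0042 0.014 ]
strip 0.84 [243.9 171.2] [0.5037 0.0108 0.    ]
strip 0.41 [136.4 226.8] [ 0.4956 -0.3339  0.    ]
shade 0.59 [218.1 181.5] [ 0.4968 -0.0737  0.006 ]
pot 0.96 [242.5 168.9] [0.4984 0.0098 0.006 ]
pot 0.47 [243.8 170.8] [0.5069 0.0085 0.006 ]
stand 0.89 [262.2 158.4] [0.4985 0.081  0.006 ]
stand 0.3 [219.7 260.7] [ 0.719  -0.2105  0.006 ]
mat 0.72 [330.8 128.5] [0.5177 0.3406 0.    ]
tray 0.82 [138.7 225.2] [ 0.4946 -0.3265  0.    ]
mug 0.64 [344.7 191.4] [0.7373 0.193  0.    ]
tape 0.75 [220.6 260.2] [ 0.7158 -0.2064  0.    ]
```

View pics/top0.png

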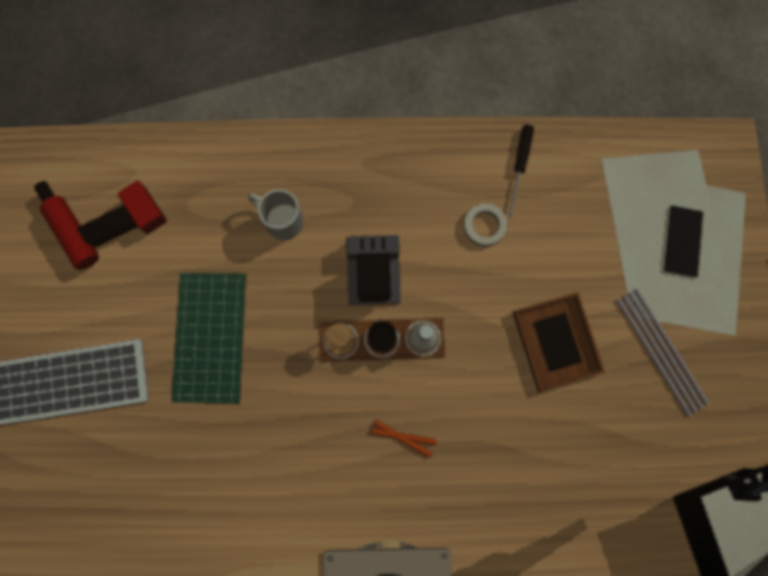

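View pics/scene0.png

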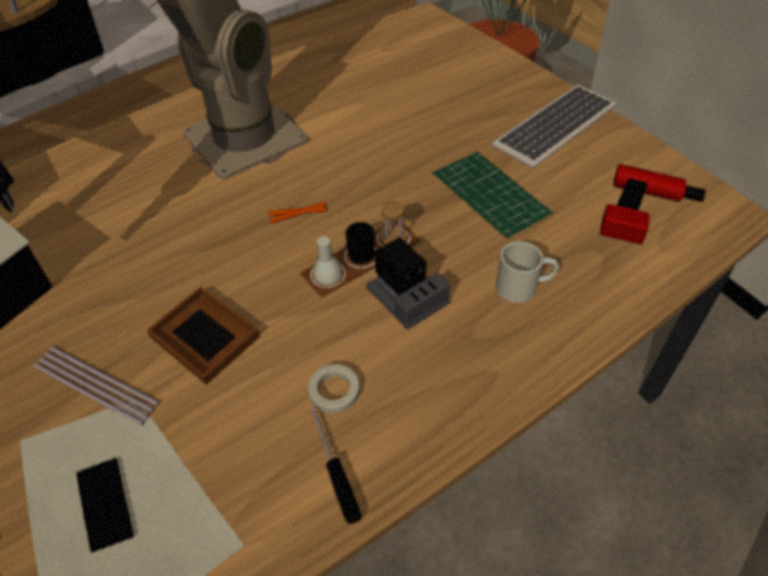

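The two views agree: stand, pot and shade sit on the left, middle and right marks. The mat is on the left, the tray on the right turned about 15°, and the mug and tape are behind. I'll move over the strip for a close look.

Call:
jog_arm(translation=[[20,40,10],[35,80,20],[50,120,30],[65,160,40],[80,200,50],[95,240,60],[110,280,70],[125,320,70],[140,360,70],[155,400,70],[170,440,70],[180,470,70]], turn=[6,12,18,24,30,36,42,48,54,60,65.7,65.7], grip=60)

```text
clock: 2.1
position: [0.4342, -0.108, 0.3017]
ee_rot: [0.705, 0.71, 0.0, 0.001]
ft_force: [1.5, -0.4, -0.0]
grip_width: 0.701
```

```bash
python3 - <<'E'
from h import *
s=manip.get_obs();print(s["clock"],s["position"],s["ee_rot"],s["joint_pos"],s["grip_width"])
b=manip.camera("wrist");save(b,"w0.png",1.5);print(np.round(b["pose"],3).tolist(),np.round(b["mtx"],1).tolist())
E
```

```text
2.1 [ 0.43422487 -0.10800032  0.30171889] [7.04575096e-01 7.09629174e-01 6.79430697e-05 6.03177697e-04] [ 0.71805934 -0.07468868 -0.53812853  1.7611181  -0.03799097  1.44365682
  0.19308492] 0.7013679595780367
[[1.0, 0.006, 0.003, 0.432], [0.007, -0.961, -0.275, -0.039], [0.001, 0.275, -0.962, 0.445], [0.0, 0.0, 0.0, 1.0]] [[289.6, 0.0, 257.9], [0.0, 289.6, 195.8], [0.0, 0.0, 1.0]]
```

Call:
jog_arm(translation=[[35,35,0],[70,70,0],[85,110,0],[85,130,0],[85,130,0]], turn=[0,0,0,0,0])

```text
clock: 2.57
position: [0.5224, 0.0392, 0.3021]
ee_rot: [0.7, 0.715, 0.003, -0.001]
ft_force: [-0.2, 0.7, -0.1]
grip_width: 0.703
```

```bash
cat >> h.py <<'E'
def where(p,names,verbose=1):
    Z=dict(charger=0,battery=.014,strip=0,shade=.006,pot=.006,stand=.006,mat=0,tray=0)
    for l in names:
        for r in manip.pinpoint(p,l)[:1]: print(l,round(r["confidence"],2),np.round(r["at"],1),np.round(at_z(p,r["at"],Z[l]),4))
def rect(p,l,z):
    for r in manip.outline_of(p,l)[:1]:
        m=r["mask"].astype(np.uint8);c=max(cv2.findContours(m,0,cv2.CHAIN_APPROX_NONE)[0],key=cv2.contourArea)[:,0]
        X=np.array([at_z(p,q,z)[:2] for q in c.astype(float)])
        (cx,cy),wh,a=cv2.minAreaRect((X*1000).astype(np.float32));print(l,"rect",round(r["confidence"],2),np.round([cx,cy],1),np.round(wh,1),round(a,2))
E
python3 - <<'E'
from h import *
s=manip.get_obs();print(s["clock"],s["position"])
b=manip.camera("wrist");save(b,"w1.png",1.5)
where(b,["charger","battery","strip","shade","pot","stand"])
rect(b,"strip",.006);rect(b,"battery",.09)
a=manip.camera("top")
rect(a,"strip",.006);rect(a,"mat",.003);rect(a,"tray",.022);rect(a,"battery",.09)
b=manip.camera("scene")
rect(b,"mat",.003);rect(b,"tray",.022);
E
```

```text
2.5667 [0.52235743 0.03915891 0.30211113]
battery 0.93 [309.  175.9] [0.5999 0.02   0.014 ]
strip 0.92 [244.  184.3] [0.5007 0.0015 0.    ]
shade 0.9 [241.4 232. ] [ 0.4973 -0.0771  0.006 ]
pot 0.62 [242.2 233.3] [ 0.4987 -0.0794  0.006 ]
stand 0.61 [242.1 133.5] [0.4975 0.0805 0.006 ]
strip rect 0.94 [496.1   2.5] [ 74.9 234.6] 0.97
battery rect 0.97 [601.3  21.2] [85.  66.4] 1.12
strip rect 0.81 [ 497.9 -105.1] [74.3 28.3] 7.18
mat rect 0.6 [507.4 330.2] [132.5 248.7] 88.49
tray rect 0.64 [ 485.4 -333. ] [161.4 138.7] 15.69
mat rect 0.91 [507.4 332.8] [133.1 255.1] 87.46
tray rect 0.74 [ 493.7 -332.3] [178.2 136.9] 15.99
```

View pics/w1.png

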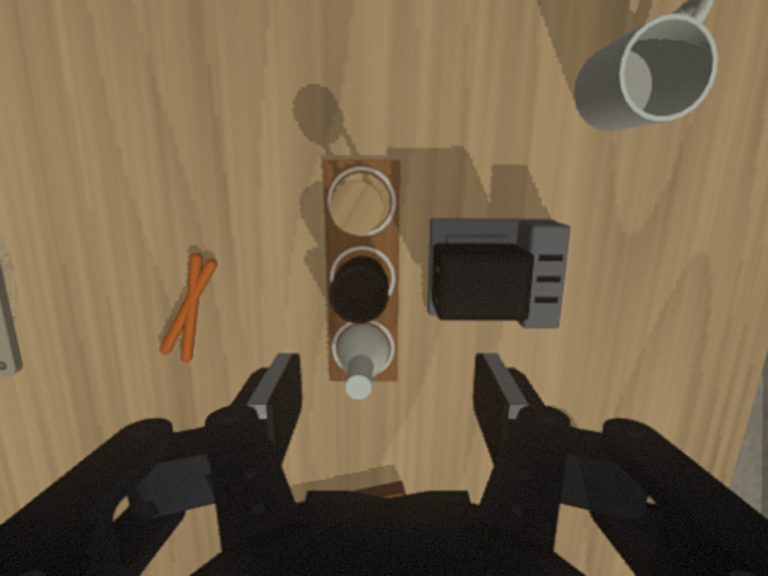

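The wrist view (1.5×) shows the shade's neck at (358,387) and the pot at (360,288). The stand's disc is at (358,205) and the charger at (500,272). The fitted strip is 75×235 mm, which matches the given size. I'll pick the shade first.

Call:
jog_arm(translation=[[-12,-40,-35],[-25,-80,-70],[-25,-115,-105],[-25,-115,-130],[-25,-115,-160],[-25,-115,-190],[-25,-115,-220],[-25,-115,-245],[-25,-115,-245],[-25,-115,-245]], turn=[0,0,0,0,0,0,0,0,0,0], grip=60, grip_force=35)

```text
clock: 4.25
position: [0.496, -0.0841, 0.0567]
ee_rot: [0.703, 0.711, 0.001, -0.001]
ft_force: [0.8, -0.4, 0.8]
grip_width: 0.702
```

```bash
python3 - <<'E'
from h import *
s=manip.get_obs();print(s["clock"],s["position"])
b=manip.camera("wrist");save(b,"w2.png",1)
where(b,["shade","pot","stand","battery","charger"])
E
```

```text
4.25 [ 0.49603998 -0.08409987  0.05671783]
shade 0.65 [261.  204.8] [ 0.4968 -0.0767  0.006 ]
pot 0.55 [261.7  87.8] [0.4961 0.0007 0.006 ]
battery 0.65 [441.5  61.3] [0.603  0.0167 0.014 ]
```

View pics/w2.png

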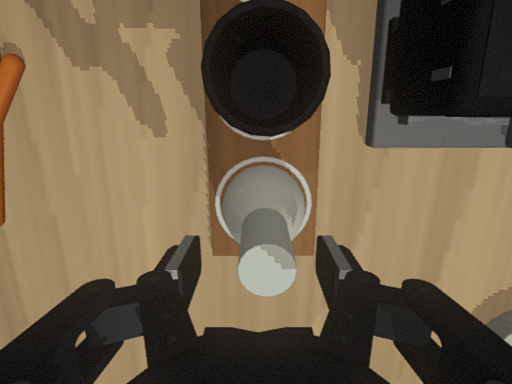

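The shade sits between the jaws and its foot centre measures (0.497, -0.077). The tool is 7 mm too far in -y, so I'll correct that, close and lift.

Call:
jog_arm(translation=[[0,7,0],[0,7,0],[0,7,0]], turn=[0,0,0])

```text
clock: 4.8
position: [0.4978, -0.077, 0.0589]
ee_rot: [0.703, 0.712, 0.002, 0.002]
ft_force: [-0.8, 0.3, -0.2]
grip_width: 0.701
```

Call:
jog_arm(translation=[[0,0,0],[0,0,0],[0,0,0],[0,0,0],[0,0,0],[0,0,0],[0,0,0],[0,0,10],[0,0,40],[0,0,80],[0,0,110],[0,0,110]], turn=[0,0,0,0,0,0,0,0,0,0,0,0], grip=10, grip_force=35)

```text
clock: 5.8
position: [0.5008, -0.077, 0.1756]
ee_rot: [0.702, 0.712, 0.004, 0.006]
ft_force: [1.1, -0.1, -0.1]
grip_width: 0.277
```

Call:
jog_arm(translation=[[5,30,0],[15,70,0],[24,110,0],[33,150,0],[42,190,0],[51,230,0],[60,270,0],[69,310,0],[78,350,0],[87,380,0],[90,389,-20],[90,389,-50]], turn=[0,0,0,0,0,0,0,0,0,0,0,0])

```text
clock: 6.8
position: [0.5911, 0.3174, 0.1277]
ee_rot: [0.701, 0.713, 0.007, 0.005]
ft_force: [0.2, -0.4, -1.1]
grip_width: 0.273
```

```bash
python3 - <<'E'
from h import *
b=manip.camera("wrist");save(b,"w3.png",1)
where(b,["shade","mat"]);rect(b,"mat",.003)
s=manip.get_obs();print(s["clock"],s["position"],s["ee_rot"],s["grip_width"])
E
```

```text
shade 0.59 [256.  213.3] [0.5904 0.2938 0.006 ]
mat 0.67 [165.9 170.8] [0.5047 0.3332 0.    ]
mat rect 0.89 [507.  331.7] [130.5 250.2] 88.49
7.0 [0.59064892 0.31123074 0.12574651] [0.70262874 0.71152684 0.00355699 0.00545577] 0.27599376366215955
```

Call:
jog_arm(translation=[[0,0,-30],[0,0,-55],[0,0,-65],[0,0,-68],[0,0,-69],[0,0,-70],[0,0,-70],[0,0,-70]], turn=[0,0,0,0,0,0,0,0])

```text
clock: 7.67
position: [0.5913, 0.3116, 0.0572]
ee_rot: [0.703, 0.711, 0.004, 0.006]
ft_force: [-0.3, -0.4, -1.6]
grip_width: 0.275
```

Call:
jog_arm(translation=[[0,0,-1],[0,0,-2],[0,0,-2],[0,0,-2]], turn=[0,0,0,0])

```text
clock: 8.0
position: [0.5918, 0.3119, 0.0561]
ee_rot: [0.703, 0.711, 0.005, 0.006]
ft_force: [0.3, 0.2, 6.4]
grip_width: 0.276
```

Contact at +6 N. I'll release and rise.

Call:
jog_arm(translation=[[0,0,0],[0,0,0],[0,0,0],[0,0,0],[0,0,0],[0,0,30],[0,0,70],[0,-20,110],[-10,-60,110],[-20,-100,110],[-40,-140,110],[-60,-170,110]], turn=[0,0,0,0,0,0,0,0,0,0,0,0], grip=60)

```text
clock: 9.0
position: [0.5315, 0.1391, 0.1658]
ee_rot: [0.704, 0.711, 0.005, 0.006]
ft_force: [0.7, 0.3, 1.1]
grip_width: 0.702
```

```bash
python3 - <<'E'
from h import *
b=manip.camera("scene");save(b,"s1.png",1.5)
where(b,["shade","stand","pot"])
b=manip.camera("wrist");where(b,["stand","pot"])
s=manip.get_obs();print(s["clock"],s["position"],s["ee_rot"],s["grip_width"])
E
```

```text
shade 0.86 [339.9 142.4] [0.5871 0.3144 0.006 ]
stand 0.8 [262.6 160.5] [0.5063 0.0768 0.006 ]
pot 0.61 [243.1 170.3] [0.504 0.008 0.006]
stand 0.94 [222.5 232.8] [0.4937 0.0791 0.006 ]
pot 0.8 [228.3 289.2] [0.4989 0.0058 0.006 ]
9.35 [0.53207753 0.14346463 0.16633037] [0.70209262 0.71203991 0.00566986 0.00574213] 0.7028920528541842
```

View pics/s1.png

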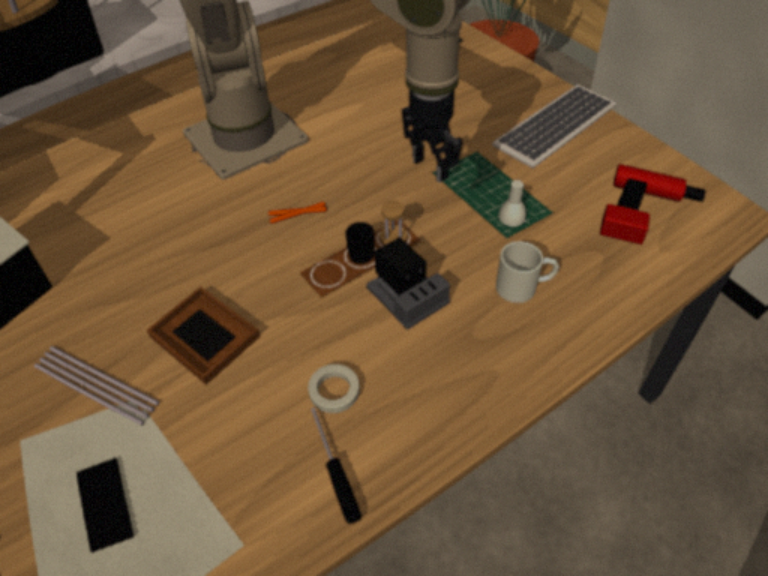

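The shade stands upright on the mat at about (514,205) in the 1.5× picture. Next is the stand.

Call:
jog_arm(translation=[[-12,-20,0],[-25,-45,0],[-35,-61,0],[-37,-63,-20],[-37,-63,-50],[-37,-63,-80],[-37,-63,-100],[-37,-63,-110],[-37,-63,-110],[-37,-63,-110]], turn=[0,0,0,0,0,0,0,0,0,0], grip=68)

```text
clock: 10.18
position: [0.4955, 0.0816, 0.0568]
ee_rot: [0.702, 0.713, 0.006, 0.005]
ft_force: [-0.4, -1.1, 1.0]
grip_width: 0.798
```

```bash
python3 - <<'E'
from h import *
b=manip.camera("wrist");save(b,"w4.png",1)
where(b,["stand","pot"])
s=manip.get_obs();print(s["clock"],s["position"],s["ee_rot"],s["grip_width"])
print(proj(b,s["position"]+np.array([0,0,.025])))
E
```

```text
stand 0.68 [260.6 217.7] [0.4969 0.0792 0.006 ]
pot 0.71 [259.  310.1] [0.4971 0.002  0.006 ]
10.3333 [0.49617684 0.08095666 0.05774199] [0.70191409 0.71220181 0.00654322 0.00650993] 0.7934916585425698
[263.15953102 272.41006945]
```

View pics/w4.png

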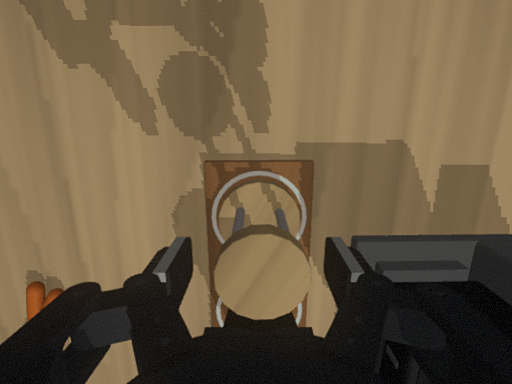

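The top disc is centred between the jaws at (262,272). I'll close and lift.

Call:
jog_arm(translation=[[0,0,0],[0,0,0],[0,0,0],[0,0,0],[0,0,0],[0,0,0],[0,0,10],[0,0,40],[0,0,75],[0,20,100],[0,50,100],[0,80,100]], turn=[0,0,0,0,0,0,0,0,0,0,0,0], grip=30, grip_force=35)

```text
clock: 11.33
position: [0.4973, 0.1612, 0.1604]
ee_rot: [0.703, 0.711, 0.008, 0.008]
ft_force: [0.8, 0.9, -1.8]
grip_width: 0.501
```

Call:
jog_arm(translation=[[-15,35,0],[-32,72,0],[-50,110,0],[-62,140,0],[-66,150,-10],[-66,150,-40],[-66,150,-70],[-66,150,-90],[-66,150,-97],[-66,150,-99],[-66,150,-101],[-66,150,-101]], turn=[0,0,0,0,0,0,0,0,0,0,0,0])

```text
clock: 12.33
position: [0.432, 0.3117, 0.0606]
ee_rot: [0.703, 0.711, 0.009, 0.008]
ft_force: [0.1, 0.3, -1.0]
grip_width: 0.497
```

Call:
jog_arm(translation=[[0,0,-3],[0,0,-4],[0,0,-5],[0,0,-5],[0,0,-6],[0,0,-6]], turn=[0,0,0,0,0,0])

```text
clock: 12.83
position: [0.4328, 0.3122, 0.056]
ee_rot: [0.703, 0.711, 0.01, 0.009]
ft_force: [-1.4, -1.2, 13.2]
grip_width: 0.501
```

Call:
jog_arm(translation=[[0,0,0],[0,0,0],[0,0,0],[0,0,0],[0,0,30],[0,0,70],[5,-30,105],[20,-70,105],[30,-110,105],[40,-150,105],[50,-190,105],[55,-230,105]], turn=[0,0,0,0,0,0,0,0,0,0,0,0], grip=70)

```text
clock: 13.83
position: [0.4881, 0.0816, 0.1612]
ee_rot: [0.703, 0.711, 0.01, 0.009]
ft_force: [1.1, -0.3, -0.6]
grip_width: 0.82
```

```bash
python3 - <<'E'
from h import *
b=manip.camera("scene");where(b,["shade","stand","pot"])
b=manip.camera("wrist");where(b,["pot","battery"]);rect(b,"strip",.006)
s=manip.get_obs();print(s["clock"],s["position"],s["ee_rot"],s["grip_width"])
E
```

```text
shade 0.67 [339.3 141.4] [0.5827 0.316  0.006 ]
stand 0.81 [307.2 117.8] [0.4369 0.3091 0.006 ]
pot 0.72 [242.1 169.2] [0.4987 0.0081 0.006 ]
pot 0.73 [265.9 252.6] [ 5.e-01 -2.e-04  6.e-03]
battery 0.68 [360.7 240.4] [0.604 0.018 0.014]
strip rect 0.67 [496.1   6.6] [ 75.3 228. ] 0.96
14.2333 [0.48736325 0.08526482 0.16101285] [0.70219871 0.71186389 0.00964485 0.00858802] 0.8170457114790889
```

Call:
jog_arm(translation=[[4,-30,0],[8,-65,0],[10,-83,-10],[10,-83,-40],[10,-83,-70],[10,-83,-95],[10,-83,-115],[10,-83,-125],[10,-83,-130],[10,-83,-130],[10,-83,-130]], turn=[0,0,0,0,0,0,0,0,0,0,0], grip=74)

```text
clock: 15.15
position: [0.498, 0.0028, 0.0319]
ee_rot: [0.702, 0.712, 0.01, 0.009]
ft_force: [-0.2, -0.7, 0.3]
grip_width: 0.87
```

```bash
python3 - <<'E'
from h import *
b=manip.camera("wrist");save(b,"w5.png",1)
where(b,["pot"])
s=manip.get_obs();print(s["clock"],s["position"],s["ee_rot"],s["grip_width"],s["ft_force"])
E
```

```text
pot 0.97 [260.6 228. ] [0.4991 0.0027 0.006 ]
15.25 [0.49827832 0.00241036 0.03222761] [0.70211982 0.71192362 0.01023002 0.00937349] 0.8685268469548093 [-0.3932295  -0.6093245  -0.47667536]
```

View pics/w5.png

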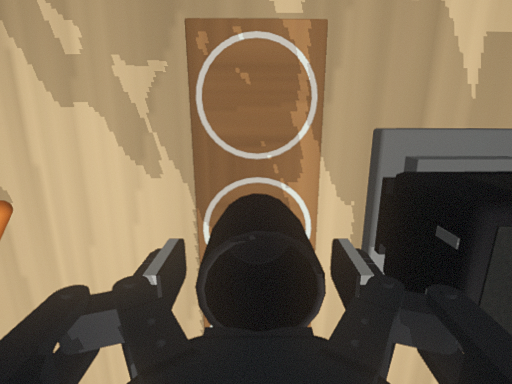

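The pot is centred between the jaws at (262,285), and the empty left ring is centred at (257,95). I'll close and lift.

Call:
jog_arm(translation=[[0,0,0],[0,0,0],[0,0,0],[0,0,0],[0,0,0],[0,0,0],[0,0,10],[0,0,40],[0,0,75],[0,0,105],[0,0,105]], turn=[0,0,0,0,0,0,0,0,0,0,0], grip=40, grip_force=35)

```text
clock: 16.17
position: [0.5015, 0.0029, 0.1436]
ee_rot: [0.702, 0.712, 0.013, 0.013]
ft_force: [0.8, 0.5, 0.4]
grip_width: 0.63
```

```bash
python3 - <<'E'
from h import *
b=manip.camera("wrist")
s=manip.get_obs();print(s["clock"],s["position"],s["ee_rot"],s["grip_width"],s["ft_force"])
E
```

```text
16.2167 [0.50034939 0.0024642  0.14083657] [0.70212193 0.71185368 0.01199333 0.01205383] 0.6374263558691253 [ 0.14832355 -0.27067422 -2.78882148]
```

Call:
jog_arm(translation=[[0,30,0],[1,70,0],[2,110,0],[3,150,0],[4,190,0],[5,230,0],[6,270,0],[7,310,0],[9,345,0],[10,358,0],[10,358,0],[10,358,0]], turn=[0,0,0,0,0,0,0,0,0,0,0,0])

```text
clock: 17.22
position: [0.5094, 0.3611, 0.1397]
ee_rot: [0.701, 0.713, 0.011, 0.012]
ft_force: [-0.0, -0.5, -1.1]
grip_width: 0.635
```

Call:
jog_arm(translation=[[0,0,-30],[0,0,-60],[0,0,-90],[0,0,-102],[0,0,-107],[0,0,-109],[0,0,-110],[0,0,-111],[0,0,-112],[0,0,-112]], turn=[0,0,0,0,0,0,0,0,0,0])

```text
clock: 18.05
position: [0.5101, 0.3603, 0.0309]
ee_rot: [0.702, 0.712, 0.011, 0.013]
ft_force: [-7.8, -8.3, 18.7]
grip_width: 0.635
```

Call:
jog_arm(translation=[[0,0,0],[0,0,0],[0,0,0],[0,0,0],[0,0,30],[0,0,70],[0,0,110],[0,-20,130],[0,-60,150],[0,-100,150],[0,-140,150],[0,-170,150]], turn=[0,0,0,0,0,0,0,0,-6,-13,-20,-27], grip=78)

```text
clock: 19.05
position: [0.5104, 0.1867, 0.1812]
ee_rot: [0.851, 0.525, 0.008, 0.016]
ft_force: [0.9, -0.4, -0.4]
grip_width: 0.911
```

Call:
jog_arm(translation=[[0,-40,20],[0,-80,40],[0,-120,60],[0,-160,60],[0,-175,60],[0,-175,60],[0,-175,60],[0,-175,60],[0,-175,60],[0,-175,60],[0,-175,60]], turn=[-7,-14,-21,-28,-35,-42,-49,-56,-63,-63,-63], grip=80)

```text
clock: 19.97
position: [0.5104, 0.0119, 0.2412]
ee_rot: [1.0, 0.005, -0.001, 0.017]
ft_force: [0.6, -0.1, -0.0]
grip_width: 0.932
```

```bash
python3 - <<'E'
from h import *
b=manip.camera("wrist");save(b,"w6.png",1.5);where(b,["battery","charger"]);rect(b,"battery",.09);rect(b,"strip",.006);rect(b,"charger",.014)
b=manip.camera("scene");where(b,["shade","stand","pot"]);save(b,"s2.png",1.5)
a=manip.camera("top");rect(a,"tray",.022);rect(a,"mat",.003);where(a,["shade","stand","pot","tray"])
s=manip.get_obs();print(s["clock"],s["position"],s["ee_rot"],s["grip_width"],s["joint_pos"])
E
```

```text
battery 0.73 [247.4  87.3] [0.6084 0.017  0.014 ]
battery rect 0.58 [605.1  15.4] [78.2 58.7] 0.98
strip rect 0.62 [497.4   1.3] [ 77.6 237.3] 0.4
charger rect 0.63 [633.6  15.4] [135.  110.7] 1.28
shade 0.7 [339.  141.7] [0.5831 0.3143 0.006 ]
stand 0.61 [308.1 118. ] [0.4394 0.3108 0.006 ]
pot 0.85 [333.8 124.2] [0.5127 0.3575 0.006 ]
tray rect 0.82 [ 484. -333.] [163.6 137.3] 16.2
mat rect 0.8 [506.8 330.9] [133.3 248.5] 87.73
shade 0.75 [144.2 197.1] [0.5862 0.317  0.006 ]
stand 0.86 [147.1 252.9] [0.4261 0.3045 0.006 ]
tray 0.79 [368.8 227.5] [ 0.4878 -0.3283  0.    ]
20.8167 [0.51041573 0.01170561 0.24121546] [ 0.9998423   0.00306858 -0.00116238  0.01745275] 0.9373123161947325 [ 0.39396428  0.11627791 -0.56605257  1.71661986  0.09902911  1.33591371
 -1.75744363]
```

View pics/w6.png

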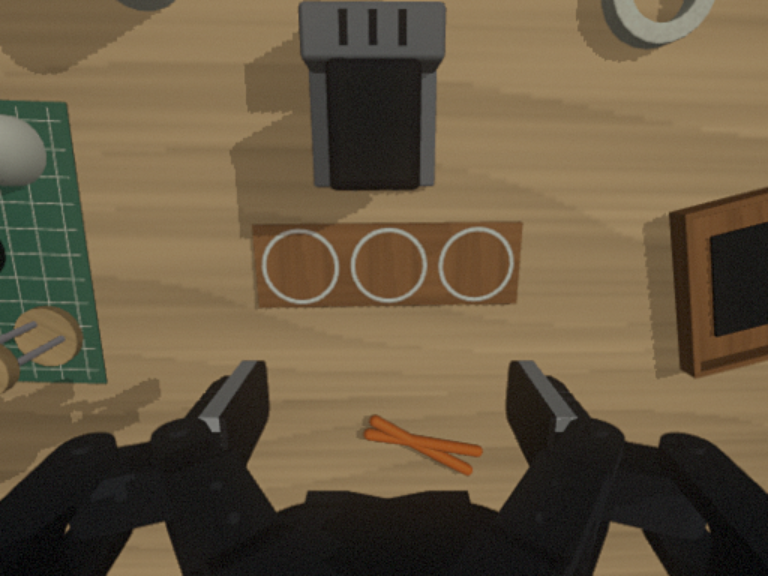

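View pics/s2.png

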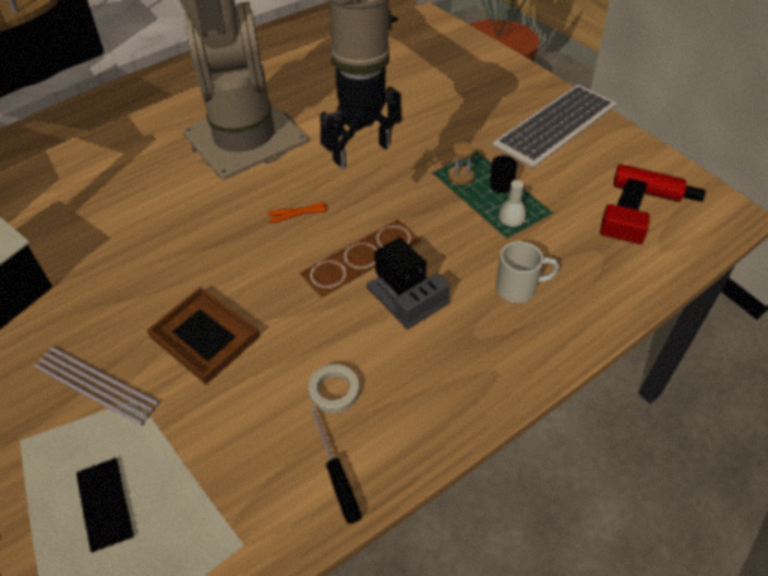

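All three samples stand on the mat. In the wrist view (1.5×) the battery top is centred at about (374,124), and the rings are at (300,266), (389,265) and (476,264). The battery fit of 78×59 mm matches its size, with centre (0.604, 0.016) and yaw about 1°. I'll go to it.

Call:
jog_arm(translation=[[30,1,-10],[62,2,-30],[90,4,-60],[94,4,-90],[94,4,-120],[94,4,-120],[94,4,-120]], turn=[0.6,0.6,0.6,0.6,0.6,0.6,0.6], grip=82)

```text
clock: 21.4
position: [0.6035, 0.0157, 0.1204]
ee_rot: [1.0, 0.008, -0.003, 0.017]
ft_force: [0.3, -0.1, 1.2]
grip_width: 0.961
```

```bash
python3 - <<'E'
from h import *
b=manip.camera("wrist");save(b,"w7.png",1);where(b,["battery","charger"]);rect(b,"battery",.09)
s=manip.get_obs();print(s["clock"],s["position"],s["ee_rot"],s["grip_width"])
T=np.array(b["pose"]);print(np.round([proj(b,[.604+dx,.016+dy,.09]) for dx in(-.04,.04) for dy in(-.03,.03)]))
E
```

```text
battery 0.71 [253.3 186.3] [0.6088 0.0158 0.014 ]
battery rect 0.77 [610.   16.3] [85.1 58.5] 1.45
21.6 [0.60555141 0.01580066 0.12383431] [9.99811104e-01 8.24090255e-03 7.56593762e-04 1.75861260e-02] 0.9588663958027371
[[298. 278.]
 [210. 278.]
 [306. 161.]
 [206. 160.]]
```

View pics/w7.png

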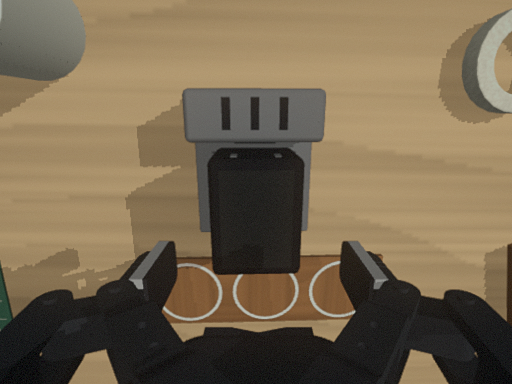

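The battery's edges match a block at (0.607, 0.016), and the jaws straddle it evenly. I'll lower and grip it.

Call:
jog_arm(translation=[[0,0,-25],[0,0,-50],[0,0,-75],[0,0,-88],[0,0,-88],[0,0,-88]], turn=[0,0,0,0,0,0])

```text
clock: 22.1
position: [0.606, 0.0159, 0.0369]
ee_rot: [1.0, 0.008, 0.001, 0.018]
ft_force: [-0.2, -0.1, 0.3]
grip_width: 0.96
```

Call:
jog_arm(translation=[[0,0,0],[0,0,0],[0,0,0],[0,0,0],[0,0,0],[0,0,0],[0,0,0]], turn=[0,0,0,0,0,0,0], grip=45, grip_force=80)

```text
clock: 22.68
position: [0.6078, 0.0159, 0.0396]
ee_rot: [1.0, 0.008, 0.003, 0.018]
ft_force: [-0.6, -0.7, 8.9]
grip_width: 0.693
```

Call:
jog_arm(translation=[[-4,0,0.5],[-12,0,0.5],[-22,0,0.5],[-32,-0.5,0.5],[-42,-0.5,0.5],[-52,-1,0.5],[-62,-1,0.5],[-70,-1.5,0.5],[-76,-1.5,0.5],[-76,-1.5,0.5],[-76,-1.5,0.5]], turn=[0,0,0,0,0,0,0,0,0,0,0])

```text
clock: 23.6
position: [0.5319, 0.0143, 0.0404]
ee_rot: [1.0, 0.008, 0.003, 0.018]
ft_force: [0.7, 0.0, -4.3]
grip_width: 0.695
```

```bash
python3 - <<'E'
from h import *
b=manip.camera("wrist");save(b,"w8.png",1);where(b,["battery"]);
s=manip.get_obs();print(s["clock"],s["position"],s["ee_rot"],s["grip_width"],s["ft_force"],s["torque"])
E
```

```text
battery 0.8 [256.9 230.3] [0.5294 0.0137 0.014 ]
23.7 [0.53231946 0.01443831 0.04030502] [0.99980751 0.00798941 0.00348322 0.01757797] 0.6896246369937762 [-0.02704417  0.15402207 -4.21154072] [ 0.03859817 -0.01166952  0.0274983 ]
```

View pics/w8.png

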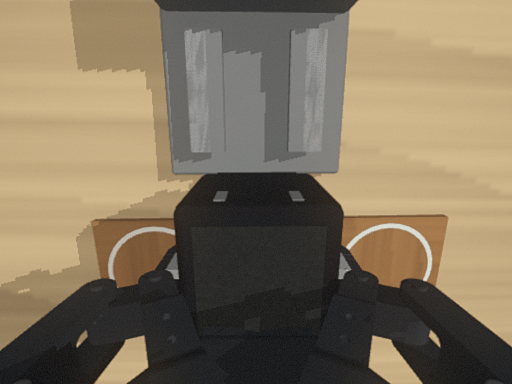

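The battery is clear of the rails and held squarely. I'll lift it and go to a viewing position near the tray.

Call:
jog_arm(translation=[[0,0,10],[0,0,30],[0,0,60],[0,0,100],[-5,-25,130],[-20,-60,140],[-35,-95,140],[-50,-130,140],[-65,-165,140],[-80,-200,140],[-95,-235,140],[-105,-265,140]], turn=[0,0,0,0,2,5,8,11,14,15,15,15])

```text
clock: 24.7
position: [0.4258, -0.253, 0.1813]
ee_rot: [0.99, 0.138, 0.006, 0.017]
ft_force: [1.4, -1.4, -5.1]
grip_width: 0.693
```

Call:
jog_arm(translation=[[-5,-25,0],[-15,-50,0],[-15,-60,0],[-15,-60,0]], turn=[0,0,0,0])

```text
clock: 25.03
position: [0.4099, -0.3159, 0.1818]
ee_rot: [0.991, 0.136, 0.006, 0.018]
ft_force: [0.6, -0.5, -3.7]
grip_width: 0.689
```

```bash
python3 - <<'E'
from h import *
b=manip.camera("wrist");save(b,"w9.png",1.5);where(b,["tray"]);rect(b,"tray",.022)
s=manip.get_obs();print(s["clock"],s["position"],s["ee_rot"],s["grip_width"],s["ft_force"])
np.save("w9.npy",{k:b[k] for k in b},allow_pickle=True)
E
```

```text
tray 0.61 [283.7 110.9] [ 0.4888 -0.3301  0.    ]
tray rect 0.8 [ 486.5 -332.7] [159.2 130.5] 14.51
25.1833 [ 0.41158443 -0.31186324  0.18159584] [0.99017624 0.138629   0.00615408 0.01717997] 0.6927455840283343 [ 1.87514913 -0.07972356 -5.37227684]
```

View pics/w9.png

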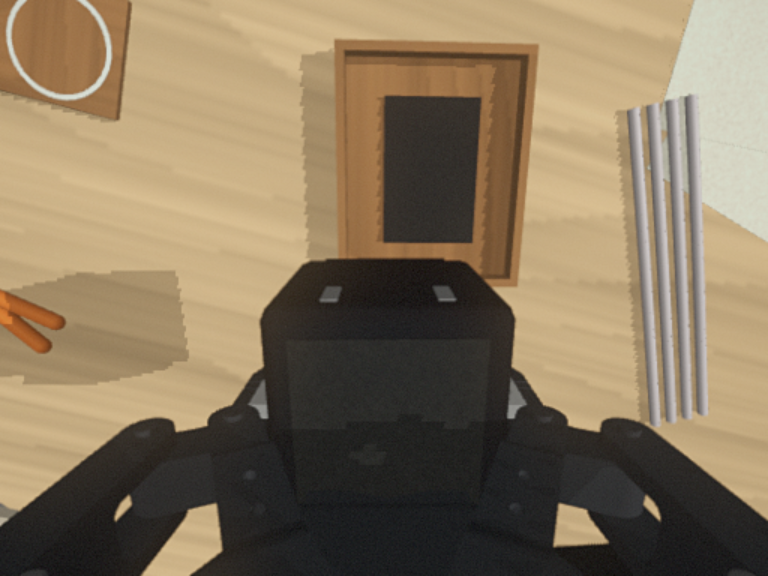

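```bash
python3 - <<'E'
from h import *
p=np.load("w9.npy",allow_pickle=True).item()
X=np.array([at_z(p,(u/1.5,v/1.5),.009)[:2]*1000 for u,v in((384,96),(481,97),(473,242),(384,242))]);print(X.round(1),X.mean(0),np.linalg.norm(np.diff(X,axis=0),axis=1))
print([np.degrees(np.arctan2(*(a-b)[::-1])) for a,b in((X[0],X[3]),(X[1],X[2]))])
print(2*np.degrees(np.arctan2(.138629,.99)))
E
```

```text
[[ 524.5 -288.7]
 [ 542.1 -352.3]
 [ 446.5 -378.5]
 [ 429.1 -315.1]] [ 485.53532917 -333.65760173] [65.99109338 99.1720783  65.73706538]
[np.float64(15.50450891946534), np.float64(15.357488745378284)]
15.94251297080624
```

The pad fits at (0.4855, -0.3337), 99×66 mm, yaw 15.4°. I'll lower the battery there.

Call:
jog_arm(translation=[[20,-6,0],[45,-13,0],[65,-19,-10],[74,-22,-40],[74,-22,-70],[74,-22,-100],[74,-22,-120],[74,-22,-130],[74,-22,-135],[74,-22,-135],[74,-22,-135]], turn=[-0.5,-0.5,-0.5,-0.5,-0.5,-0.5,-0.5,-0.5,-0.5,-0.5,-0.5])

```text
clock: 26.1
position: [0.4866, -0.3339, 0.048]
ee_rot: [0.991, 0.135, 0.007, 0.018]
ft_force: [0.8, 0.4, -4.2]
grip_width: 0.693
```

```bash
python3 - <<'E'
from h import *
b=manip.camera("top");where(b,["battery","tray"])
s=manip.get_obs();print(s["clock"],s["position"],s["ee_rot"],s["grip_width"],s["ft_force"])
E
```

```text
battery 0.48 [371.8 227.3] [ 0.4866 -0.3334  0.014 ]
tray 0.89 [368.1 227.8] [ 0.487  -0.3262  0.    ]
26.25 [ 0.48648211 -0.33431464  0.04819143] [0.99075307 0.13429025 0.00701138 0.01803686] 0.6907766683466693 [-0.24072863  1.05255566 -4.57771752]
```

Call:
jog_arm(translation=[[-1,0,-4],[-1,0,-8],[-1,0,-10],[-1,0,-11],[-1,0,-12],[-1,0,-13],[-1,0,-13]], turn=[0,0,0,0,0,0,0])

```text
clock: 26.83
position: [0.4854, -0.3343, 0.035]
ee_rot: [0.991, 0.134, 0.007, 0.018]
ft_force: [-0.5, 0.1, -3.2]
grip_width: 0.693
```

Call:
jog_arm(translation=[[0,0,-1],[0,0,-2],[0,0,-2.5],[0,0,-2.5]], turn=[0,0,0,0])

```text
clock: 27.17
position: [0.4857, -0.3343, 0.0346]
ee_rot: [0.991, 0.134, 0.007, 0.018]
ft_force: [-7.9, 4.3, 18.5]
grip_width: 0.692
```

Call:
jog_arm(translation=[[0,0,0],[0,0,0],[0,0,0],[0,0,0],[0,0,0],[0,0,30],[0,0,70],[0,0,110],[0,0,140],[-20,20,170],[-50,40,180],[-70,50,180]], turn=[0,0,0,0,0,0,0,0,0,0,0,0], grip=80)

```text
clock: 28.17
position: [0.4159, -0.283, 0.2176]
ee_rot: [0.991, 0.135, 0.009, 0.02]
ft_force: [0.2, 0.2, -0.6]
grip_width: 0.939
```

```bash
python3 - <<'E'
from h import *
b=manip.camera("wrist");save(b,"w10.png",1.2);where(b,["battery","tray"]);rect(b,"battery",.085)
s=manip.get_obs();print(s["clock"],s["position"],s["ee_rot"],s["grip_width"],s["ft_force"])
E
```

```text
battery 0.59 [307.3 127.6] [ 0.4863 -0.3329  0.014 ]
battery rect 0.56 [ 483.5 -330.4] [77.9 66.8] 15.09
28.3667 [ 0.41571848 -0.28455939  0.21492442] [0.99075558 0.13416089 0.00717874 0.01878022] 0.9341265296583994 [-0.0901927   0.50939972 -0.10536453]
```

View pics/w10.png

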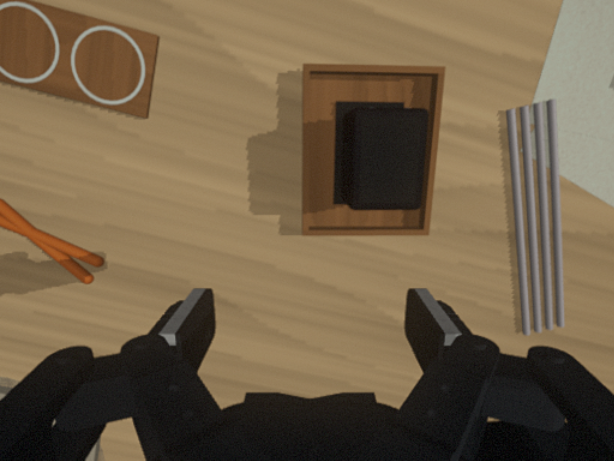

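The battery stands upright on the pad, centred at (383,160) in the 1.2× view and lined up with it, measuring (0.486, -0.333) with yaw 15.1°. Now I'll go back for the shade.

Call:
jog_arm(translation=[[10,35,0],[20,75,0],[30,115,0],[40,155,0],[50,195,0],[60,235,0],[75,275,0],[90,315,0],[105,355,0],[120,395,0],[135,435,0],[150,475,0]], turn=[7,14,21,28,35,42,49,56,63,70,75.6,75.6], grip=58)

```text
clock: 29.37
position: [0.5649, 0.1863, 0.2142]
ee_rot: [0.699, 0.715, 0.017, 0.01]
ft_force: [1.7, -1.0, 0.0]
grip_width: 0.681
```

Call:
jog_arm(translation=[[10,40,0],[20,80,-10],[26,110,-20],[26,120,-30],[26,120,-30],[26,120,-30]], turn=[0,0,0,0,0,0])

```text
clock: 29.87
position: [0.5908, 0.3064, 0.1827]
ee_rot: [0.699, 0.715, 0.016, 0.009]
ft_force: [0.6, -0.3, -0.4]
grip_width: 0.678
```

```bash
python3 - <<'E'
from h import *
b=manip.camera("wrist");where(b,["shade","stand","pot"])
s=manip.get_obs();print(s["clock"],s["position"],s["ee_rot"],s["grip_width"],s["ft_force"])
E
```

```text
shade 0.66 [254.5 175.6] [0.5919 0.3099 0.006 ]
stand 0.71 [112.2 171.9] [0.4342 0.3117 0.006 ]
pot 0.75 [179.2 128. ] [0.5103 0.3605 0.006 ]
30.0667 [0.59191706 0.30463451 0.1849871 ] [0.69982053 0.71402341 0.01778647 0.01026838] 0.6775220618669243 [ 0.6185068   0.82010896 -0.06446904]
```

Call:
jog_arm(translation=[[0,7,-15],[0,7,-50],[0,7,-85],[0,7,-115],[0,7,-127],[0,7,-128],[0,7,-128]], turn=[0,0,0,0,0,0,0])

```text
clock: 30.65
position: [0.5922, 0.3115, 0.0575]
ee_rot: [0.7, 0.714, 0.018, 0.01]
ft_force: [0.2, -0.0, 1.3]
grip_width: 0.676
```

Call:
jog_arm(translation=[[0,0,0],[0,0,0],[0,0,0],[0,0,0],[0,0,0],[0,0,0],[0,0,0],[0,0,10],[0,0,40],[0,0,75],[0,0,105],[0,0,105]], turn=[0,0,0,0,0,0,0,0,0,0,0,0], grip=10, grip_force=35)

```text
clock: 31.65
position: [0.5946, 0.3138, 0.1709]
ee_rot: [0.7, 0.714, 0.023, 0.012]
ft_force: [0.6, 0.7, -0.6]
grip_width: 0.281
```

Call:
jog_arm(translation=[[-5,-30,0],[-15,-70,0],[-25,-110,0],[-35,-150,0],[-45,-190,0],[-55,-230,0],[-65,-270,0],[-75,-310,0],[-85,-350,0],[-95,-380,0],[-96,-389,0],[-96,-389,0]], turn=[0,0,0,0,0,0,0,0,0,0,0,0])

```text
clock: 32.65
position: [0.4981, -0.0786, 0.1715]
ee_rot: [0.702, 0.712, 0.023, 0.013]
ft_force: [0.0, -0.5, -1.1]
grip_width: 0.276
```

```bash
python3 - <<'E'
from h import *
b=manip.camera("wrist");rect(b,"strip",.006)
s=manip.get_obs();print(s["clock"],s["position"],s["ee_rot"],s["grip_width"],s["ft_force"])
E
```

```text
strip rect 0.69 [496.5  -2. ] [ 76.3 197.1] 1.04
32.75 [ 0.49895483 -0.07450949  0.17152144] [0.6998459  0.71381283 0.02324023 0.01211807] 0.27632450294433825 [-0.01817868 -0.51439532 -2.02006335]
```

Call:
jog_arm(translation=[[-3,-3,-20],[-3,-3,-55],[-3,-3,-85],[-3,-3,-100],[-3,-3,-106],[-3,-3,-108],[-3,-3,-109],[-3,-3,-110],[-3,-3,-111],[-3,-3,-111]], turn=[0,0,0,0,0,0,0,0,0,0])

```text
clock: 33.58
position: [0.4973, -0.0761, 0.063]
ee_rot: [0.699, 0.714, 0.024, 0.013]
ft_force: [-7.8, 4.2, 17.5]
grip_width: 0.271
```

Call:
jog_arm(translation=[[0,0,0],[0,0,0],[0,0,0],[0,0,0],[0,0,0],[0,0,30],[0,0,70],[0,0,100],[0,20,115],[0,60,115],[0,100,115],[0,140,115]], turn=[0,0,0,0,0,0,0,0,0,0,0,0], grip=58)

```text
clock: 34.58
position: [0.4973, 0.065, 0.1785]
ee_rot: [0.7, 0.714, 0.024, 0.013]
ft_force: [0.8, 0.0, 0.7]
grip_width: 0.677
```

```bash
python3 - <<'E'
from h import *
b=manip.camera("scene");where(b,["shade","pot","stand"])
b=manip.camera("wrist");where(b,["shade","pot","stand"])
s=manip.get_obs();print(s["clock"],s["position"],s["ee_rot"],s["grip_width"],s["ft_force"])
E
```

```text
shade 0.62 [217.6 177.9] [ 0.4843 -0.0674  0.006 ]
pot 0.69 [334.1 123.4] [0.5104 0.361  0.006 ]
stand 0.65 [304.6 117.7] [0.4314 0.3026 0.006 ]
shade 0.6 [247.6 291.4] [ 0.4952 -0.076   0.006 ]
34.9833 [0.49735212 0.06237823 0.17779526] [0.70024649 0.71339343 0.02367215 0.0128178 ] 0.6786765494801129 [-0.26653086 -0.28917311 -0.19364991]
```

Call:
jog_arm(translation=[[2,35,0],[4,75,0],[6,115,0],[8,155,0],[10,195,0],[12,235,0],[13,270,-10],[13,293,-30],[13,298,-55],[13,298,-70],[13,298,-70],[13,298,-70]], turn=[0,0,0,0,0,0,0,0,0,0,0,0], grip=74)

```text
clock: 35.98
position: [0.511, 0.3583, 0.1073]
ee_rot: [0.701, 0.713, 0.023, 0.013]
ft_force: [0.1, 0.1, 1.1]
grip_width: 0.866
```

```bash
python3 - <<'E'
from h import *
b=manip.camera("wrist");where(b,["pot","stand"])
s=manip.get_obs();print(s["clock"],s["position"],s["ee_rot"],s["grip_width"],s["ft_force"])
E
```

```text
pot 0.59 [251.7 195. ] [0.5094 0.3598 0.006 ]
stand 0.6 [167.6 249.1] [0.4333 0.3087 0.006 ]
36.1333 [0.51168287 0.35954429 0.10946137] [0.70095026 0.71265885 0.02462621 0.01340318] 0.8702348823939005 [ 0.03207377  0.43513458 -0.49077693]
```

Call:
jog_arm(translation=[[-1,0,-20],[-1,0,-45],[-1,0,-65],[-1,0,-75],[-1,0,-78],[-1,0,-78],[-1,0,-78]], turn=[0,0,0,0,0,0,0])

```text
clock: 36.72
position: [0.5114, 0.36, 0.033]
ee_rot: [0.701, 0.713, 0.026, 0.014]
ft_force: [0.6, 0.1, 0.2]
grip_width: 0.863
```

Call:
jog_arm(translation=[[0,0,0],[0,0,0],[0,0,0],[0,0,0],[0,0,0],[0,0,0],[0,0,10],[0,0,40],[0,0,75],[0,0,105],[0,0,110],[0,0,110]], turn=[0,0,0,0,0,0,0,0,0,0,0,0], grip=40, grip_force=35)

```text
clock: 37.72
position: [0.5125, 0.3612, 0.1464]
ee_rot: [0.701, 0.712, 0.028, 0.014]
ft_force: [0.2, 0.0, -1.6]
grip_width: 0.64
```

```bash
python3 - <<'E'
from h import *
b=manip.camera("wrist")
s=manip.get_obs();print(s["clock"],s["position"],s["ee_rot"],s["grip_width"],s["ft_force"])
E
```

```text
37.7667 [0.51184315 0.36023811 0.14414919] [0.70106616 0.71246589 0.02650265 0.01400765] 0.6346311184351496 [ 0.37435011 -0.76692944 -1.48954581]
```

Call:
jog_arm(translation=[[0,-30,0],[-2,-70,0],[-4,-110,0],[-6,-150,0],[-8,-190,0],[-10,-230,0],[-12,-270,0],[-14,-310,0],[-14,-345,0],[-14,-358,0],[-14,-358,0],[-14,-358,0]], turn=[0,0,0,0,0,0,0,0,0,0,0,0])

```text
clock: 38.77
position: [0.4971, 0.0016, 0.1431]
ee_rot: [0.702, 0.712, 0.026, 0.013]
ft_force: [0.4, 0.8, -1.5]
grip_width: 0.636
```

```bash
python3 - <<'E'
from h import *
b=manip.camera("wrist");rect(b,"strip",.006)
s=manip.get_obs();print(s["clock"],s["position"],s["ee_rot"],s["grip_width"],s["ft_force"])
E
```

```text
strip rect 0.95 [496.   47.4] [ 75.7 145.2] 0.96
38.8667 [0.49737176 0.00354203 0.14356409] [0.70055183 0.7129886  0.02639211 0.01333615] 0.6337233064923051 [-0.6124747  -0.54437254 -0.62054806]
```

Call:
jog_arm(translation=[[0,-1,-20],[0,-1,-55],[0,-1,-80],[0,-1,-95],[0,-1,-101],[0,-1,-103],[0,-1,-105],[0,-1,-106],[0,-1,-107],[0,-1,-107]], turn=[0,0,0,0,0,0,0,0,0,0])

```text
clock: 39.7
position: [0.4983, 0.0029, 0.0382]
ee_rot: [0.7, 0.713, 0.027, 0.014]
ft_force: [-3.1, 2.2, 9.6]
grip_width: 0.638
```

Call:
jog_arm(translation=[[0,0,0],[0,0,0],[0,0,0],[0,0,0],[0,0,0],[0,0,25],[0,0,60],[0,0,95],[-5,30,125],[-15,70,135],[-25,110,135],[-35,150,135]], turn=[0,0,0,0,0,0,0,0,0,0,0,0], grip=74)

```text
clock: 40.7
position: [0.4635, 0.1535, 0.1744]
ee_rot: [0.701, 0.712, 0.028, 0.015]
ft_force: [1.3, -0.1, -0.1]
grip_width: 0.862
```

```bash
python3 - <<'E'
from h import *
b=manip.camera("scene");where(b,["shade","pot","stand"])
b=manip.camera("wrist");where(b,["pot","stand"])
s=manip.get_obs();print(s["clock"],s["position"],s["ee_rot"],s["grip_width"],s["ft_force"])
E
```

```text
shade 0.85 [218.7 182.7] [ 0.5017 -0.0748  0.006 ]
pot 0.62 [242.3 169.4] [0.4997 0.0082 0.006 ]
stand 0.78 [307.1 117.9] [0.4371 0.3085 0.006 ]
pot 0.9 [279.6 301.1] [0.5015 0.0016 0.006 ]
stand 0.78 [219.4  22.5] [0.4313 0.309  0.006 ]
41.05 [0.46375031 0.15096924 0.17296383] [0.70116631 0.712364   0.02655853 0.0140707 ] 0.8637738143351024 [ 0.14551627 -0.35976781 -0.45044821]
```

Scene and wrist agree for both samples. Now the stand at (0.4328, 0.312).

Call:
jog_arm(translation=[[-6,35,0],[-14,75,0],[-22,115,0],[-29,150,0],[-31,161,-20],[-31,161,-40],[-31,161,-70],[-31,161,-95],[-31,161,-112],[-31,161,-116],[-31,161,-116],[-31,161,-116]], turn=[0,0,0,0,0,0,0,0,0,0,0,0], grip=68)

```text
clock: 42.05
position: [0.4335, 0.3118, 0.0577]
ee_rot: [0.702, 0.712, 0.027, 0.014]
ft_force: [0.2, -0.1, 0.5]
grip_width: 0.796
```

```bash
python3 - <<'E'
from h import *
b=manip.camera("wrist");where(b,["stand"]);save(b,"w11.png")
s=manip.get_obs();print(s["clock"],s["position"],s["ee_rot"],s["grip_width"],s["ft_force"])
E
```

```text
stand 0.64 [254.1 215.5] [0.4325 0.3117 0.006 ]
42.15 [0.4337172  0.31222429 0.05830555] [0.70140814 0.71208352 0.02750346 0.01439562] 0.7965093529095478 [-0.75095866  0.57670103  0.07540722]
```

View pics/w11.png

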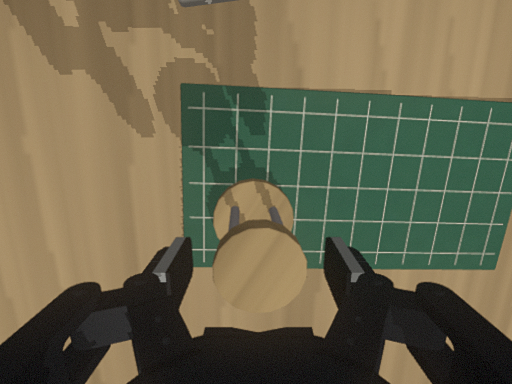

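The stand is upright, its disc at (259,268) between the jaws. I'll close and lift.

Call:
jog_arm(translation=[[0,0,-2],[0,0,-2],[0,0,-2],[0,0,-2],[0,0,-2],[0,0,-2],[0,0,8],[0,0,40],[0,0,75],[0,0,100],[0,0,103],[0,0,103]], turn=[0,0,0,0,0,0,0,0,0,0,0,0], grip=30, grip_force=35)

```text
clock: 43.15
position: [0.4345, 0.3127, 0.1632]
ee_rot: [0.702, 0.712, 0.029, 0.015]
ft_force: [-0.4, 0.3, -1.6]
grip_width: 0.502
```

```bash
python3 - <<'E'
from h import *
b=manip.camera("wrist")
s=manip.get_obs();print(s["clock"],s["position"],s["ee_rot"],s["grip_width"],s["ft_force"])
E
```

```text
43.2 [0.43387202 0.31197634 0.16159611] [0.70155118 0.71192257 0.02777058 0.01486609] 0.4982894282850362 [-0.94336339  0.56898184 -1.92929329]
```

Call:
jog_arm(translation=[[8,-30,0],[18,-70,0],[29,-110,0],[40,-150,0],[50,-190,0],[58,-220,0],[61.5,-232,0],[61.5,-232,-30],[61.5,-232,-60],[61.5,-232,-80],[61.5,-232,-88],[61.5,-232,-90]], turn=[0,0,0,0,0,0,0,0,0,0,0,0])

```text
clock: 44.2
position: [0.4934, 0.0799, 0.0692]
ee_rot: [0.701, 0.712, 0.026, 0.013]
ft_force: [-0.9, -0.2, -0.3]
grip_width: 0.497
```

```bash
python3 - <<'E'
from h import *
b=manip.camera("wrist");where(b,["stand","pot"])
s=manip.get_obs();print(s["clock"],s["position"],s["ee_rot"],s["grip_width"],s["ft_force"])
E
```

```text
stand 0.75 [252.  216.4] [0.4913 0.0752 0.006 ]
pot 0.69 [260.4 299.2] [0.4989 0.0034 0.006 ]
44.35 [0.49577656 0.08030897 0.07230615] [0.70139846 0.71205752 0.028101   0.01498774] 0.4962612543325268 [ 0.42300818  0.2354675  -0.73052875]
```

Call:
jog_arm(translation=[[0,0,-4],[0,0,-7],[0,0,-9],[0,0,-10],[0,0,-11],[0,0,-11.5],[0,0,-11.5]], turn=[0,0,0,0,0,0,0])

```text
clock: 44.93
position: [0.4957, 0.0803, 0.0608]
ee_rot: [0.701, 0.712, 0.028, 0.015]
ft_force: [-0.7, -0.1, -2.6]
grip_width: 0.5
```

Call:
jog_arm(translation=[[0,0,-1],[0,0,-2],[0,0,-2],[0,0,-2]], turn=[0,0,0,0])

```text
clock: 45.27
position: [0.4961, 0.0804, 0.0602]
ee_rot: [0.701, 0.712, 0.028, 0.016]
ft_force: [-10.4, -2.2, 21.3]
grip_width: 0.498
```

Call:
jog_arm(translation=[[0,0,0],[0,0,0],[0,0,0],[0,0,0],[0,0,0],[0,0,25],[0,0,60],[0,0,100],[0,-10,140],[0,-30,180],[0,-40,215],[0,-40,235]], turn=[0,0,0,0,0,0,0,0,0,0,0,0], grip=72)

```text
clock: 46.27
position: [0.4972, 0.038, 0.2993]
ee_rot: [0.702, 0.711, 0.029, 0.018]
ft_force: [1.0, -0.5, 0.0]
grip_width: 0.843
```

```bash
python3 - <<'E'
from h import *
b=manip.camera("wrist");where(b,["stand","pot","shade","strip"]);save(b,"w12.png",1.5);rect(b,"strip",.006)
a=manip.camera("scene");where(a,["stand","pot","shade","battery","tray"]);
s=manip.get_obs();print(s["clock"],s["position"],s["ee_rot"],s["grip_width"],s["ft_force"])
print({k:proj(b,v).round(1)*1.5 for k,v in dict(l=(.4968,.08,.006),m=(.498,.0025,.006),r=(.4972,-.077,.006)).items()})
np.save("w12.npy",{k:b[k] for k in b},allow_pickle=True)
E
```

```text
stand 0.72 [243.6 137.7] [0.4934 0.0768 0.006 ]
pot 0.7 [246.  186.7] [0.4971 0.0022 0.006 ]
shade 0.68 [247.5 235.2] [ 0.4996 -0.0785  0.006 ]
strip 0.83 [244.3 182.2] [0.4946 0.008  0.    ]
strip rect 0.66 [495.2   2.7] [ 75.4 235.9] 1.22
stand 0.63 [261.6 157.2] [0.4934 0.0825 0.006 ]
pot 0.69 [240.6 168.1] [0.4924 0.0071 0.006 ]
shade 0.73 [216.8 181.1] [ 0.4933 -0.0759  0.006 ]
battery 0.93 [130.1 224.6] [ 0.4901 -0.3463  0.014 ]
tray 0.57 [137.5 223.1] [ 0.4863 -0.3261  0.    ]
46.8667 [0.49595451 0.04060073 0.29471415] [0.70123969 0.7122255  0.02771016 0.01516154] 0.8414318088673252 [-0.32684244 -0.05805491  0.08587679]
{'l': array([368.85, 203.25]), 'm': array([369.9 , 279.75]), 'r': array([369.  , 351.45])}
```

View pics/w12.png

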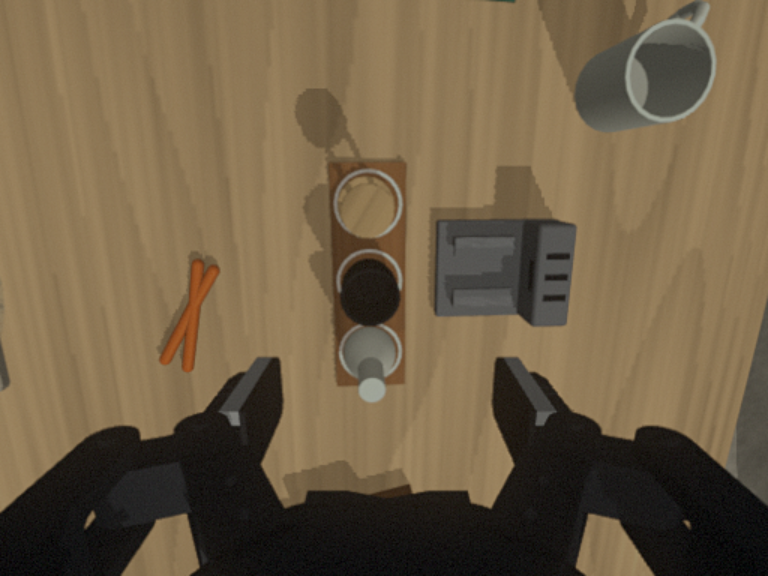

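All three samples stand inside their rings, as at the start. The scene view puts the battery off in y, so I'll check that once more before handing in.

```bash
python3 - <<'E'
from h import *
for c in("top","scene"):
    a=manip.camera(c)
    where(a,["battery","tray","stand","pot","shade"]);rect(a,"battery",.085)
    if c=="scene":
        f=a["frame"][170:290,70:230].copy();f=cv2.resize(f,None,fx=5,fy=5,interpolation=3)
        y=np.radians(15.4);R=np.array([[np.cos(y),-np.sin(y)],[np.sin(y),np.cos(y)]])
        q=[proj(a,[*(np.array([.486,-.333])+R@np.array(d)),.085]) for d in((-.04,-.03),(.04,-.03),(.04,.03),(-.04,.03))]
        cv2.polylines(f,[np.int32((np.array(q)-[70,170])*5)],True,(255,0,0),1)
        cv2.imwrite("pics/s3.png",f[:,:,::-1])
print(manip.get_obs()["clock"])
E
```

```text
battery 0.59 [373.  228.9] [ 0.482  -0.3366  0.014 ]
tray 0.73 [369.1 228.5] [ 0.4849 -0.329   0.    ]
battery rect 0.71 [ 484.6 -329.4] [79.7 72.5] 13.58
battery 0.81 [131.2 222. ] [ 0.484  -0.3402  0.014 ]
tray 0.95 [137.7 226.3] [ 0.4963 -0.3303  0.    ]
stand 0.92 [260.5 154.8] [0.4832 0.0859 0.006 ]
pot 0.72 [238.9 167.8] [0.4884 0.0038 0.006 ]
shade 0.65 [215.6 179.8] [ 0.487 -0.076  0.006]
battery rect 0.73 [ 512.7 -334.2] [130.6  79.5] 16.27
47.5667
```

View pics/s3.png

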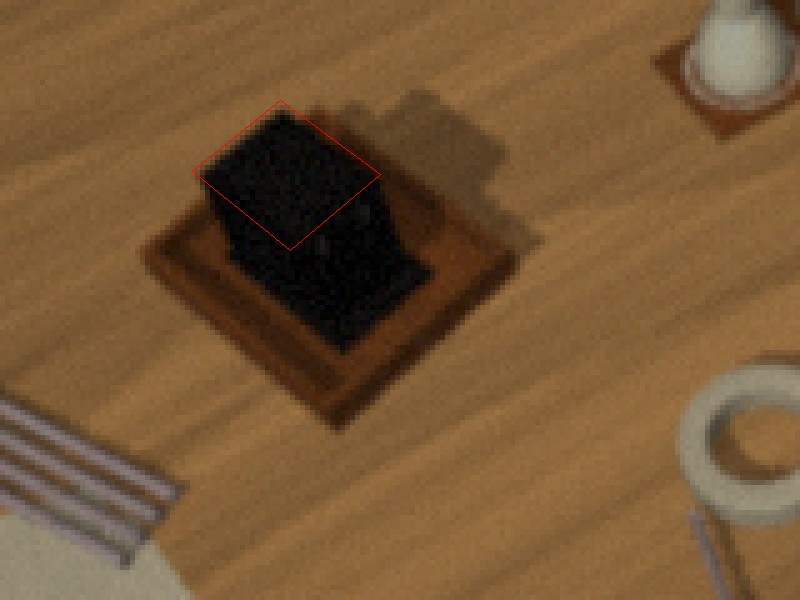

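The predicted outline of the battery top at (0.486, -0.333) matches the image to a few millimetres, upright on the pad. The gripper is clear of everything, so I'll hand in.

```bash
python3 -c "
from workcell import manip
print(manip.hand_in())"
```

```text
the job is handed in; nothing more can be done
None
```

The job is handed in at about 48 s on the robot's clock; `hand_in()` gives no verdict. I moved the shade, stand and pot to the mat, then slid the battery about 76 mm out of the rails and stood it on the tray's pad. After that each sample went back to its own mark. The mug and the tape were never touched.

**Last checks:**
- **Battery:** the close view after release put it at (0.486, -0.333) with yaw 15.1°. I had measured the pad at (0.4855, -0.334) with yaw 15.4°.
- **Samples:** the final wrist view showed all three upright inside their rings, within about 5 mm of where they started. The gripper was open and clear, about 0.2 m above them.

**Disagreements:**
- **Coarse cameras:** the scene view read the battery up to 13 mm off and the samples up to about 14 mm off. I put that down to noise, because the wrist view and the battery outline drawn on the scene picture both supported the placements.
- **Gripper tilt:** the tool drifted to about 0.06 rad of tilt over the run, and the moves could not correct it. Everything still stood upright after release.

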